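# Pack the paperweight from the back of the shop display

## Robot

A 6-joint arm with a two-finger parallel gripper is mounted at the origin on the work surface. World frame = base frame: x ahead of the robot, y to its left, z up, the work surface at z = 0. Lengths are in m, angles in rad, forces in N, time in s.
With the tool pointing down it reaches from about 0.35 to 0.85 m from the base axis. Payload 8.1 kg.
Tool frame: the origin (TCP) lies where the fingers leave the gripper's body, on its centre line; the fingertips stand 73 mm ahead of it and the grasp point (between the pads) lies 54 mm ahead of it; z points along the fingers, y is the line along which they close (so a half turn about z gives the same grasp; the last joint's range is limited). The gripper opens to 85 mm and grips with 20 to 120 N. Pads are 22 mm wide; open, the fingers measure 114 mm over their backs; the gripper's body (76 mm by 85 mm) begins 54 mm behind the grasp point. The pads swing forward as they close: fully open they stand 13 mm farther back than shut.
Start: joints at [1.218, 0.13, 1.488, -0, 1.523, -0.085], TCP at [0.159, 0.579, 0.304] pointing down, gripper open.
Joint ranges: [-2.96, 2.96], [-0.89, 2.26], [0.02, 2.5], [-1.34, 4.48], [0, 2.73], [-2.66, 2.66]. Speed limits (rad/s): [2.39, 2.39, 2.79, 3.14, 3.14, 3.14].

## Interface

Orientations are given as a 3x3 rotation matrix whose columns are the frame's x, y, z axes.
In Python, from rig import bot gives the robot as it stands.
- The arm moves only by the tool jog_arm, never from a script. Its argument "rows" is a list of rows, each a list of 7 numbers: the shift along the tool's x, y, z as a fraction of full scale, then the turn, a rotation vector about the tool's x, y, z as a fraction of full scale, then the opening, from -1 (shut) to 1 (fully open). In form: [[tx, ty, tz, rx, ry, rz, jaw], ...]. A call has 1 to 8 rows; each row is the pose to reach, as a shift and turn from the pose commanded when the call began, along the tool's axes at that moment, turning the shorter way round; what a row does not reach only later rows make up. Full scale, the value 1, is 0.75 m for a shift and pi rad for a turn. A row lasts 1/12 s, in which the tool goes at most 41.7 mm and 7.16 degrees, less where a joint would pass 70% of its speed; a pose out of reach is approached as far as the arm can. A call with a number of a shift or a turn outside -1 to 1 is refused whole. A call with a gripper value outside its range is refused whole. The fingers move at their own pace and stop on an object; the grip force is fixed at half the most. Time passes only in rows, so rows that repeat a pose let the fingers close. It gives the time, the measured TCP pose, the force, the opening and the grip force at its end, in the units of the state.
- bot.state(): the state, without advancing time (a new reading comes with each control period).
- bot.grab_frame(name): name is "side" or "top"; returns a dict with "image" (400x640x3 uint8, blue, green, red), "fx", "fy", "cx", "cy" (pixels), "rvec" (rotation vector, rad) and "tvec" (3), from world to camera coordinates, as OpenCV has them. Camera axes: x right, y down, z forward; pixel columns grow to the right and rows downward; lengths in m; the calibration is good to about 2 mm. A picture is of the moment at which its call begins. There is no depth.
- bot.job_done(): hands the job in; it is judged then, once.
The state is a dict: "time": time; "joint_pos": joint angles; "qvel": joint speeds; "joint_torque": joint torques, N m; "ee_pos": TCP position; "ee_rot": TCP orientation; "wrist_force": force on the tool from outside, world axes, zero at the start; "moment": the same for the moment, N m; "opening": opening from 0.0 (shut) to 1.0 (fully open); "finger_force": force on a finger pad.
Only numpy, scipy, OpenCV 4.12 (cv2) and the standard library are available. Lean on these libraries where they do the work, as an engineer would, in place of code of your own. Each camera call takes 0.05 s, during which the arm holds its last target. There are 200 camera calls.

## Task

A customer has bought the low brass paperweight that stands hemmed in on the wooden display board. Before moving it, clear the vase, the square tin and the round tube off the board and stand all three on the grey felt mat; then pack the paperweight flat in the round recess of the open gift box, and only after that stand the vase, tin and tube back upright, each on the very spot it came from. Do not knock those three over, and leave the rubber stamp and the ink pad on the board where they are.

Things in the scene. Friction and masses are not known exactly. Their poses are not given: they have to be found in the camera images.
- board: Fixed wooden display board, 200 (its x) x 260 (y) x 12 mm thick, with a ledge 16 mm thick along its +x edge rising to 40 mm. Origin: centre of the underside, z up; things stand 12 mm above it. Dark discs 47 mm across mark the spots: paperweight at (20, 0) mm, tall things at (-38, 0), (20, 58), (20, -58) mm; which tall thing is on which varies; each is within 3 mm of its disc's centre.
- vase: Loose closed white ceramic bud vase, 115 mm tall, 0.22 kg: round belly 50 mm across up to 55 mm height, shoulder narrowing to 78 mm, then a straight round neck 26 mm across from 78 to 115 mm height, which is the place to grip. Origin: centre of the underside, z up.
- tin: Loose closed square aluminium tin, 46 x 46 mm and 110 mm tall, 0.16 kg, flat sides. Origin: centre of the underside, z up; x and y are square to its sides. It starts turned up to 0.2 rad from the board's axes.
- tube: Loose closed round cardboard tube with black caps, straight, 48 mm in diameter, 120 mm tall, 0.12 kg. Origin: centre of the underside, z up.
- weight: The loose brass paperweight: round disc 50 mm in diameter with straight sides to 26 mm height, then a small knob up to 42 mm; 0.35 kg. Origin: centre of the underside, z up. It stands among the three tall things, only about 8 mm from each, too close for a gripper until they are cleared.
- mat: Fixed grey felt mat, flat, 200 x 200 mm, 4 mm thick: the side area. Origin: centre of the underside, z up. It may lie left or right of the board, with the gift box on the other side.
- giftbox: Fixed open gift box, 150 x 150 mm, walls 3 mm thick and 30 mm high. Inside, a white insert whose top is 22 mm above the table, with a round recess in the middle, 66 mm in diameter and 10 mm deep (its floor is 12 mm above the origin). Origin: centre of the underside, z up.
- stamp: Loose wooden rubber stamp on a front (-x) corner of the board: block 34 x 50 x 14 mm with a small round handle, 36 mm tall in all. Not part of the job: leave it. Origin: centre of the underside.
- inkpad: Loose flat grey ink pad on the other front corner of the board, 36 x 46 x 16 mm. Not part of the job: leave it. Origin: centre of the underside.

How it is judged:
By the outcome, as a careful person would: the job done as asked, in the order asked, and still so for the second after the job is handed in, with the robot touching nothing.
It also fails if it takes over 128 s, if anything falls off the work surface, if the arm or the gripper's body presses on something with over 40 N, if the wrist force passes 120 N, or if a joint passes its speed limit or range.

## Working session

There is one attempt and no reset: what is moved stays moved. The work goes in short steps, Python scripts to look and compute and a tool call to move; the robot and the scene stay as the last step left them, time stands still between calls to the robot, and variables do not carry over. Pictures are saved under pics/ and viewed, at most 14 in all, crops included, and the job is handed in when it is done.

Besides the shell and the picture viewer there is one more tool, called after "Request:" as a command line: name --pt "numbers of a row" for each row, then --argument value for the rest. jog_arm: Moves the arm, as the interface text tells. Shift numbers are shares of 0.75 m and turn numbers shares of pi rad, none past 1 either way. Its arguments: {"type":"object","properties":{"rows":{"type":"array"}},"required":["rows"]}

```bash
mkdir -p pics; ls; cat > h.py <<'E'
import numpy as np, cv2
from rig import bot
def cam(n,save=None):
    f=bot.grab_frame(n)
    if save: cv2.imwrite('pics/'+save,f['image'])
    K=np.array([[f['fx'],0,f['cx']],[0,f['fy'],f['cy']],[0,0,1]])
    np.savez(n+'.npz',K=K,r=f['rvec'],t=f['tvec'])
    return f
def ld(n):
    d=np.load(n+'.npz'); return d['K'],d['r'],d['t']
def proj(n,P):
    K,r,t=ld(n); return cv2.projectPoints(np.array(P,float).reshape(-1,1,3),r,t,K,None)[0].reshape(-1,2)
def onplane(n,uv,z):
    K,r,t=ld(n); R=cv2.Rodrigues(r)[0]; c=-R.T@t.ravel()
    d=R.T@np.linalg.inv(K)@np.array([*uv,1.0]); return c+d*(z-c[2])/d[2]
def tri(uva,uvb,a='side',b='top'):
    def P(n):
        K,r,t=ld(n); return K@np.c_[cv2.Rodrigues(r)[0],t.ravel()]
    X=cv2.triangulatePoints(P(a),P(b),np.array(uva,float).reshape(2,1),np.array(uvb,float).reshape(2,1)).ravel(); return X[:3]/X[3]
E
python3 - <<'E'
from h import *
cam('side','s0.png');cam('top','t0.png')
for n in('side','top'):
    K,r,t=ld(n);R=cv2.Rodrigues(r)[0];print(n,K[0,0],-R.T@t.ravel(),R[2])
print(bot.state())
E
```

```text
pics
side 477.1801792680689 [0.33113917 0.66530927 0.73444839] [ 0.22230544 -0.67433623 -0.70416684]
top 416.778585179792 [0.43347007 0.00742939 1.05066295] [ 0.13092228 -0.00571991 -0.99137613]
{'time': 0.1, 'joint_pos': array([ 1.21760490e+00,  1.31097862e-01,  1.48919403e+00,  3.19528158e-06,
        1.52299495e+00, -8.53611425e-02]), 'qvel': array([-2.16255482e-03, -2.03265012e-03, -3.92481956e-03, -1.14676028e-04,
       -5.25104764e-05,  4.52577995e-05]), 'joint_torque': array([ 9.45806642e-04, -5.70960689e+01, -5.01934147e+01, -1.72555283e-04,
        8.48721131e-03,  4.76373680e-05]), 'ee_pos': array([0.15860672, 0.57826222, 0.30292894]), 'ee_rot': array([[-9.64347275e-01,  2.64639351e-01, -5.89003145e-04],
       [ 2.64639965e-01,  9.64345978e-01, -1.58850539e-03],
       [ 1.47621780e-04, -1.68774461e-03, -9.99998565e-01]]), 'wrist_force': array([0.21019632, 0.2139419 , 0.19904031]), 'moment': array([0.02740196, 0.03032217, 0.05929846]), 'finger_force': 0.0, 'opening': 1.0015642379288248}
```

View pics/t0.png

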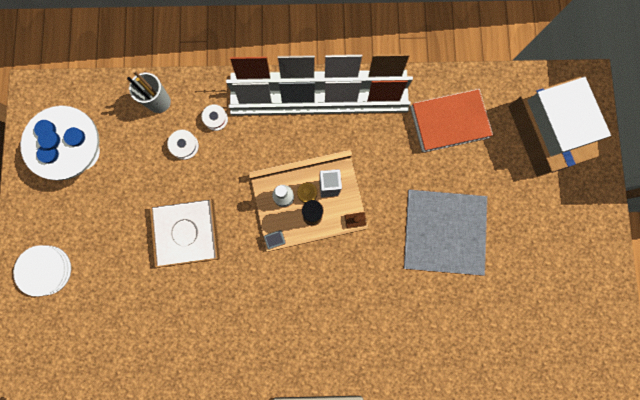

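View pics/s0.png

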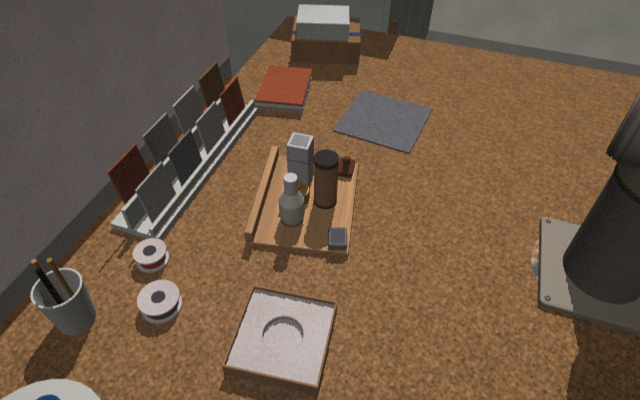

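Top view: vase (283,194), tin (330,182), tube (312,211), weight ~(307,191), mat centre (446,232), box recess (184,233). The side view shows the same layout. I'll take enlarged crops next.

```bash
python3 - <<'E'
import cv2
t=cv2.imread('pics/t0.png')[145:260,240:380];cv2.imwrite('pics/t0c.png',cv2.resize(t,None,fx=5,fy=5,interpolation=cv2.INTER_CUBIC))
t=cv2.imread('pics/s0.png')[125:265,240:370];cv2.imwrite('pics/s0c.png',cv2.resize(t,None,fx=4,fy=4,interpolation=cv2.INTER_CUBIC))
E
```

```text
(no output)
```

View pics/t0c.png

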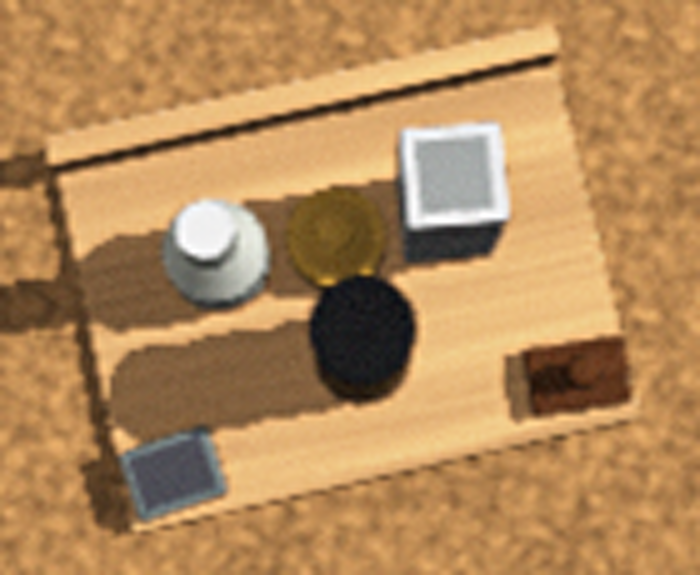

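View pics/s0c.png

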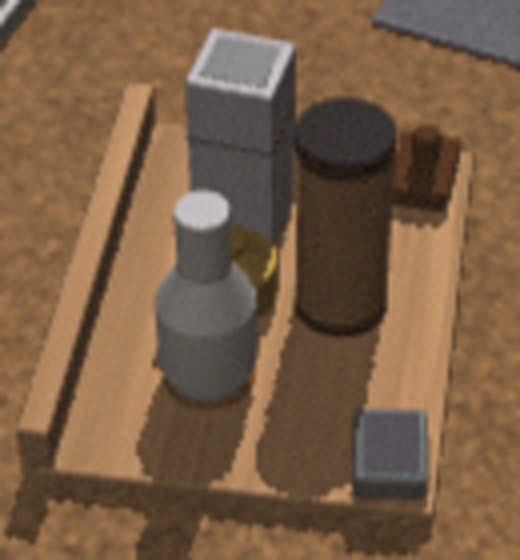

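Crops: top gives vase top (205,231), tin top centre (453,174), tube top (362,327) and weight (337,237). Side gives vase top (203,211), tin top (242,66) and tube top (346,134). Board corners are readable in both.

```bash
python3 - <<'E'
from h import *
from scipy.optimize import least_squares
T=lambda u,v:((u+.5)/5-.5+240,(v+.5)/5-.5+145)
S=lambda u,v:((u+.5)/4-.5+240,(v+.5)/4-.5+125)
for k,s,t in [('vase',(203,211),(205,231)),('tin',(242,66),(453,174)),('tube',(346,134),(362,327))]:
    X=tri(S(*s),T(*t)); print(k,X.round(4), 'reproj',(proj('side',[X])-S(*s)).round(1),(proj('top',[X])-T(*t)).round(1))
B=[('top',T(47,137),(100,130,40)),('top',T(553,27),(100,-130,40)),('top',T(557,57),(84,-130,40)),('top',T(636,405),(-100,-130,12)),('top',T(131,523),(-100,130,12)),
('side',S(130,86),(100,-130,40)),('side',S(155,88),(84,-130,40)),('side',S(22,433),(100,130,40)),('side',S(47,436),(84,130,40)),('side',S(471,152),(-100,-130,12)),('side',S(434,497),(-100,130,12))]
def W(p,L):
    c,s=np.cos(p[2]),np.sin(p[2]);L=np.array(L)/1000
    return np.array([p[0]+c*L[0]-s*L[1],p[1]+s*L[0]+c*L[1],L[2]])
f=lambda p:np.concatenate([(proj(n,[W(p,L)])[0]-uv) for n,uv,L in B])
r=least_squares(f,[.47,.02,.2],loss='soft_l1');print(r.x,f(r.x).reshape(-1,2).round(1).tolist())
for n,L in dict(weight=(20,0,12),A_front=(-38,0,12),L=(20,58,12),R=(20,-58,12)).items(): print(n,W(r.x,L).round(4))
print('weight top disc by top view z=.038',onplane('top',T(337,237),.038))
tc=[onplane('top',T(*c),.122)[:2] for c in [(401,128),(501,124),(508,217),(405,226)]];tc=np.array(tc);print(tc.round(4),np.linalg.norm(np.diff(tc,axis=0),axis=1));
for i in range(4):
  d=tc[(i+1)%4]-tc[i];print(np.arctan2(d[1],d[0])%(np.pi/2))
sc=np.array([onplane('side',S(*c),.122)[:2] for c in [(213,30),(296,43),(277,105),(188,85)]]);print(sc.mean(0))
for i in range(4):
  d=sc[(i+1)%4]-sc[i];print(np.linalg.norm(d),np.arctan2(d[1],d[0])%(np.pi/2))
for z in(.004,): print('mat',[onplane('top',c,z)[:2].round(3).tolist() for c in [(408,190),(487,195),(485,275),(404,270)]])
print('recess',onplane('top',(184,233),.022),onplane('top',(184,233),.012),'side',onplane('side',(283,335),.022))
E
python3 - <<'E'
import cv2
t=cv2.imread('pics/t0.png')[190:275,140:225];a=cv2.resize(t,None,fx=4.5,fy=4.5,interpolation=cv2.INTER_CUBIC)
s=cv2.imread('pics/s0.png')[285:395,220:345];b=cv2.resize(s,None,fx=3,fy=3,interpolation=cv2.INTER_CUBIC)
import numpy as np
o=np.zeros((400,780,3),'uint8');o[:a.shape[0],:a.shape[1]]=a;o[:b.shape[0],400:400+b.shape[1]]=b;cv2.imwrite('pics/box.png',o)
E
```

```text
vase [0.586  0.0747 0.1269] reproj [[0.4 0.1]] [[-0.1 -0.4]]
tin [ 0.6104 -0.0377  0.1204] reproj [[0.1 0. ]] [[-0.  -0.1]]
tube [0.5404 0.005  0.1307] reproj [[0.2 0. ]] [[-0.  -0.2]]
[0.57843803 0.0137381  0.20674474] [[-1.3, -0.7], [-0.2, -1.6], [0.5, -1.5], [1.1, 1.8], [0.2, 1.7], [-0.7, -0.7], [-0.1, -0.6], [-1.4, -0.2], [0.6, -0.0], [1.1, 0.4], [0.5, 4.7]]
weight [0.598  0.0178 0.012 ]
A_front [0.5412 0.0059 0.012 ]
L [0.5861 0.0746 0.012 ]
R [ 0.6099 -0.0389  0.012 ]
weight top disc by top view z=.038 [0.59541957 0.01608249 0.038     ]
[[ 0.6316 -0.0146]
 [ 0.6326 -0.0601]
 [ 0.5897 -0.062 ]
 [ 0.5864 -0.0154]] [0.04549438 0.04293231 0.04673205]
0.021986537597213696
0.045911684626070315
0.06934344939265036
0.018481033219208826
[ 0.60945458 -0.03673557]
0.044141781682022437 0.10705876790159063
0.05008101066132325 0.156436255843051
0.04711438387660396 0.018006241732472596
0.04583093523053031 0.10020659503823026
mat [[0.601, -0.241], [0.584, -0.441], [0.384, -0.421], [0.4, -0.221]]
recess [0.50146763 0.32100341 0.022     ] [0.50212866 0.32405178 0.012     ] side [0.50450595 0.32166702 0.022     ]
```

View pics/box.png

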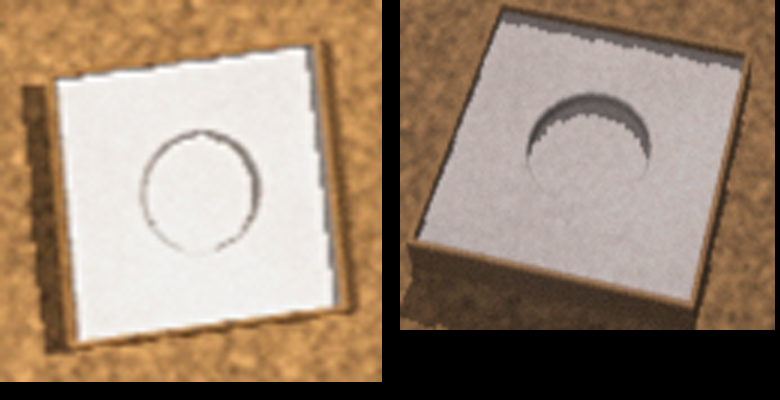

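Measured poses agree with the board spots, so I start moving. First move: align the tool to the world axes and head for the tube.

Request:
jog_arm --pt "-0.0347 -0.0302 0 0 0 -0.02 1" --pt "-0.0694 -0.0603 0 0 0 -0.04 1" --pt "-0.1041 -0.0905 0 0 0 -0.06 1" --pt "-0.1387 -0.1207 0 0 0 -0.08 1" --pt "-0.1734 -0.1508 0 0 0 -0.0853 1" --pt "-0.2081 -0.181 0 0 0 -0.0853 1" --pt "-0.2428 -0.2112 0 0 0 -0.0853 1" --pt "-0.2775 -0.2413 0 0 0 -0.0853 1"

```text
time: 0.77
ee_pos: [0.3119, 0.3474, 0.3035]
ee_rot: [[-1.0, -0.0, -0.0], [-0.0, 1.0, -0.0], [0.0, -0.0, -1.0]]
wrist_force: [0.9, 0.1, 0.4]
opening: 1.0
finger_force: 0.0
```

Request:
jog_arm --pt "-0.028 -0.041 0 0 0 0 1" --pt "-0.056 -0.082 0 0 0 0 1" --pt "-0.084 -0.123 0 0 0 0 1" --pt "-0.112 -0.164 0 0 0 0 1" --pt "-0.14 -0.205 0 0 0 0 1" --pt "-0.168 -0.246 0 0 0 0 1" --pt "-0.196 -0.287 0 0 0 0 1" --pt "-0.224 -0.328 0 0 0 0 1"

```text
time: 1.43
ee_pos: [0.4801, 0.1013, 0.3036]
ee_rot: [[-1.0, -0.0, -0.0], [-0.0, 1.0, 0.0], [0.0, 0.0, -1.0]]
wrist_force: [0.4, 0.3, 0.2]
opening: 0.998
finger_force: 0.0
```

Request:
jog_arm --pt "-0.0272 -0.0428 0 0 0 0 1" --pt "-0.0543 -0.0857 0 0 0 0 1" --pt "-0.0815 -0.1285 0 0 0 0 1" --pt "-0.0815 -0.1285 0 0 0 0 1" --pt "-0.0815 -0.1285 0 0 0 0 1"

```text
time: 1.85
ee_pos: [0.541, 0.0049, 0.303]
ee_rot: [[-1.0, 0.003, -0.002], [0.003, 1.0, 0.0], [0.002, 0.0, -1.0]]
wrist_force: [0.0, 0.3, 0.1]
opening: 1.003
finger_force: 0.0
```

Request:
jog_arm --pt "0 0 0.045 0 0 0 1" --pt "0 0 0.09 0 0 0 1" --pt "0 0 0.135 0 0 0 1" --pt "0 0 0.175 0 0 0 1" --pt "0 0 0.2 0 0 0 1" --pt "0 0 0.205 0 0 0 1" --pt "0 0 0.205 0 0 0 1"

```text
time: 2.43
ee_pos: [0.5391, 0.0079, 0.1486]
ee_rot: [[-1.0, -0.001, -0.004], [-0.001, 1.0, 0.001], [0.004, 0.001, -1.0]]
wrist_force: [0.8, 0.7, 0.0]
opening: 0.999
finger_force: 0.0
```

Request:
jog_arm --pt "0 0 0 0 0 0 0.3" --pt "0 0 0 0 0 0 0.2" --pt "0 0 0 0 0 0 0.1" --pt "0 0 0 0 0 0 0" --pt "0 0 0 0 0 0 -1" --pt "0 0 0 0 0 0 -1" --pt "0 0 0 0 0 0 -1" --pt "0 0 0 0 0 0 -1"

```text
time: 3.1
ee_pos: [0.5421, 0.0064, 0.1525]
ee_rot: [[-1.0, 0.0, 0.004], [0.0, 1.0, -0.001], [-0.004, -0.001, -1.0]]
wrist_force: [-1.2, -0.7, 6.4]
opening: 0.55
finger_force: 60.3
```

Request:
jog_arm --pt "0 0 -0.02 0 0 0 -1" --pt "0 0 -0.06 0 0 0 -1" --pt "0 0 -0.1 0 0 0 -1" --pt "0 0 -0.14 0 0 0 -1" --pt "0 0 -0.18 0 0 0 -1" --pt "0 0 -0.2 0 0 0 -1" --pt "0.01 -0.029 -0.2 0 0 0 -1" --pt "0.024 -0.07 -0.2 0 0 0 -1"

```text
time: 3.77
ee_pos: [0.5239, -0.0447, 0.303]
ee_rot: [[-1.0, -0.003, 0.005], [-0.003, 1.0, 0.0], [-0.005, 0.0, -1.0]]
wrist_force: [1.3, -1.1, -2.4]
opening: 0.555
finger_force: 61.3
```

Request:
jog_arm --pt "0.016 -0.046 0 0 0 0 -1" --pt "0.032 -0.092 0 0 0 0 -1" --pt "0.048 -0.138 0 0 0 0 -1" --pt "0.064 -0.184 0 0 0 0 -1" --pt "0.08 -0.23 0 0 0 0 -1" --pt "0.096 -0.276 0 0 0 0 -1" --pt "0.11 -0.32 0 0 0 0 -1" --pt "0.122 -0.355 0 0 0 0 -1"

```text
time: 4.43
ee_pos: [0.4302, -0.3145, 0.301]
ee_rot: [[-1.0, 0.001, 0.001], [0.001, 1.0, -0.001], [-0.001, -0.001, -1.0]]
wrist_force: [0.2, 0.6, -1.8]
opening: 0.552
finger_force: 61.3
```

Request:
jog_arm --pt "0.0087 -0.0233 0 0 0 0 -1" --pt "0.0087 -0.0233 0.03 0 0 0 -1" --pt "0.0087 -0.0233 0.07 0 0 0 -1" --pt "0.0087 -0.0233 0.11 0 0 0 -1" --pt "0.0087 -0.0233 0.15 0 0 0 -1" --pt "0.0087 -0.0233 0.18 0 0 0 -1" --pt "0.0087 -0.0233 0.195 0 0 0 -1" --pt "0.0087 -0.0233 0.2 0 0 0 -1"

```text
time: 5.1
ee_pos: [0.4238, -0.3286, 0.1481]
ee_rot: [[-1.0, -0.0, -0.003], [-0.0, 1.0, 0.003], [0.003, 0.003, -1.0]]
wrist_force: [0.5, 0.2, -0.7]
opening: 0.552
finger_force: 61.3
```

Request:
jog_arm --pt "0 0 0 0 0 0 -1" --pt "0 0 0 0 0 0 -1" --pt "0 0 0 0 0 0 -1" --pt "0 0 0 0 0 0 -1"

```text
time: 5.43
ee_pos: [0.4257, -0.3303, 0.1521]
ee_rot: [[-1.0, -0.0, 0.002], [-0.0, 1.0, -0.002], [-0.002, -0.002, -1.0]]
wrist_force: [-1.0, 0.2, -0.7]
opening: 0.549
finger_force: 61.3
```

```bash
python3 - <<'E'
from h import *
f=cam('side');cv2.imwrite('pics/s1.png',cv2.resize(f['image'][40:300,220:560],None,fx=2.2,fy=2.2))
s=bot.state();print(s['time'],s['ee_pos'],s['wrist_force'])
E
```

```text
5.4833 [ 0.42553412 -0.33020122  0.15181493] [-0.04945045 -0.28011465 -1.68571199]
```

View pics/s1.png

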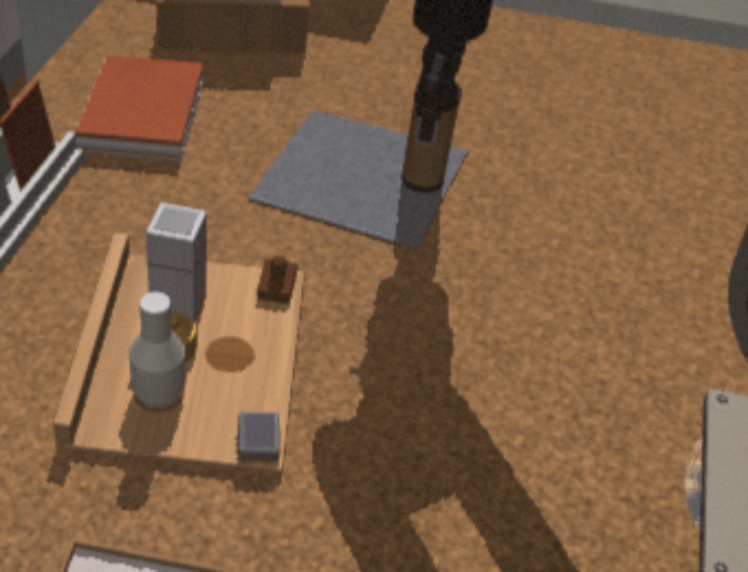

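Tube held upright over the mat's near edge at crop (430,150); its emptied disc shows at (230,353) and the others are undisturbed. Lowering and releasing.

Request:
jog_arm --pt "0 0 0.004 0 0 0 -1" --pt "0 0 0.008 0 0 0 -1" --pt "0 0 0.011 0 0 0 -1" --pt "0 0 0.011 0 0 0 -1" --pt "0 0 0.011 0 0 0 -1" --pt "0 0 0.011 0 0 0 -1"

```text
time: 5.98
ee_pos: [0.4258, -0.3306, 0.1439]
ee_rot: [[-1.0, -0.0, 0.003], [-0.0, 1.0, -0.002], [-0.003, -0.002, -1.0]]
wrist_force: [-1.9, 0.8, 11.2]
opening: 0.551
finger_force: 61.1
```

Request:
jog_arm --pt "0 0 0 0 0 0 0.3" --pt "0 0 0 0 0 0 0.6" --pt "0 0 0 0 0 0 1" --pt "0 0 0 0 0 0 1" --pt "0 0 -0.04 0 0 0 1" --pt "0 0 -0.09 0 0 0 1" --pt "0 0 -0.14 0 0 0 1" --pt "0 0 -0.18 0 0 0 1"

```text
time: 6.65
ee_pos: [0.4249, -0.3296, 0.2793]
ee_rot: [[-1.0, -0.0, 0.001], [-0.0, 1.0, -0.001], [-0.001, -0.001, -1.0]]
wrist_force: [0.7, -0.1, 0.3]
opening: 0.997
finger_force: 0.0
```

```bash
python3 - <<'E'
from h import *
for n,f,(u0,u1,v0,v1) in [('top','t0.png',(316,346,165,200)),('side','s0.png',(285,318,130,155))]:
    im=cv2.imread('pics/'+f).astype(int);s=4
    c=im[v0:v1,u0:u1]; m=((c.max(2)-c.min(2)<40)&(c.mean(2)>(120 if n=='top' else 105)))
    m=cv2.resize(m.astype('uint8')*255,None,fx=s,fy=s,interpolation=cv2.INTER_CUBIC)
    k,_=cv2.findContours((m>127).astype('uint8'),cv2.RETR_EXTERNAL,cv2.CHAIN_APPROX_NONE)
    k=max(k,key=cv2.contourArea).reshape(-1,2)
    P=np.array([onplane(n,((a+.5)/s-.5+u0,(b+.5)/s-.5+v0),.122)[:2] for a,b in k])
    print(n,cv2.minAreaRect((P*1000).astype('float32')))
    best=min((sum(np.ptp(P@np.array([[np.cos(t),-np.sin(t)],[np.sin(t),np.cos(t)]]),axis=0)),t) for t in np.arange(-.1,.45,.01));print(best)
E
```

```text
top ((609.598388671875, -37.97565460205078), (47.63042449951172, 48.18636703491211), 3.7381627559661865)
(np.float64(0.09584698084016374), np.float64(0.06999999999999992))
side ((611.3251953125, -38.09333801269531), (46.8997917175293, 49.579673767089844), 3.958130121231079)
(np.float64(0.09648815319115794), np.float64(0.06999999999999992))
```

Request:
jog_arm --pt "-0.02 0.03 -0.02 0 0 -0.005 1" --pt "-0.048 0.075 -0.033 0 0 -0.01 1" --pt "-0.076 0.12 -0.033 0 0 -0.015 1" --pt "-0.104 0.165 -0.033 0 0 -0.0216 1" --pt "-0.132 0.21 -0.033 0 0 -0.0216 1" --pt "-0.16 0.255 -0.033 0 0 -0.0216 1" --pt "-0.188 0.3 -0.033 0 0 -0.0216 1" --pt "-0.216 0.345 -0.033 0 0 -0.0216 1"

```text
time: 7.32
ee_pos: [0.5873, -0.0689, 0.3013]
ee_rot: [[-0.998, -0.068, -0.0], [-0.068, 0.998, 0.0], [0.0, 0.0, -1.0]]
wrist_force: [0.5, -0.7, -0.3]
opening: 0.999
finger_force: 0.0
```

Request:
jog_arm --pt "-0.02 0.026 0 0 0 0 1" --pt "-0.0337 0.0436 0 0 0 0 1" --pt "-0.0337 0.0436 0 0 0 0 1" --pt "-0.0337 0.0436 0 0 0 0 1" --pt "-0.0337 0.0436 0 0 0 0 1" --pt "-0.0337 0.0436 0 0 0 0 1"

```text
time: 7.82
ee_pos: [0.6092, -0.0375, 0.3015]
ee_rot: [[-0.998, -0.067, -0.001], [-0.067, 0.998, -0.0], [0.001, -0.0, -1.0]]
wrist_force: [-0.4, 0.2, 0.2]
opening: 1.002
finger_force: 0.0
```

```bash
python3 - <<'E'
from h import *
for i in range(4):
    cam('top'); s=bot.state(); print(s['time'],s['ee_pos'].round(4),s['ee_rot'].round(3).tolist())
E
```

```text
7.8667 [ 0.6093 -0.0376  0.3016] [[-0.998, -0.067, -0.0], [-0.067, 0.998, -0.0], [0.0, -0.0, -1.0]]
7.9167 [ 0.6093 -0.0376  0.3017] [[-0.998, -0.066, -0.0], [-0.066, 0.998, -0.0], [0.0, -0.0, -1.0]]
7.9667 [ 0.6094 -0.0374  0.3018] [[-0.998, -0.067, 0.0], [-0.067, 0.998, -0.0], [-0.0, -0.0, -1.0]]
8.0167 [ 0.6095 -0.0373  0.3018] [[-0.998, -0.067, 0.0], [-0.067, 0.998, -0.0], [-0.0, -0.0, -1.0]]
```

Request:
jog_arm --pt "0 0 0.045 0 0 0 1" --pt "0 0 0.09 0 0 0 1" --pt "0 0 0.135 0 0 0 1" --pt "0 0 0.175 0 0 0 1" --pt "0 0 0.2 0 0 0 1" --pt "0 0 0.21 0 0 0 1" --pt "0 0 0.21 0 0 0 1" --pt "0 0 0.21 0 0 0 1"

```text
time: 8.68
ee_pos: [0.6101, -0.0367, 0.1451]
ee_rot: [[-0.998, -0.068, 0.001], [-0.068, 0.998, -0.0], [-0.001, -0.0, -1.0]]
wrist_force: [0.1, 0.2, 0.5]
opening: 1.002
finger_force: 0.0
```

Request:
jog_arm --pt "0 0 0 0 0 0 0.3" --pt "0 0 0 0 0 0 0.2" --pt "0 0 0 0 0 0 0.1" --pt "0 0 0 0 0 0 0" --pt "0 0 0 0 0 0 -1" --pt "0 0 0 0 0 0 -1" --pt "0 0 0 0 0 0 -1" --pt "0 0 0 0 0 0 -1"

```text
time: 9.35
ee_pos: [0.6108, -0.0368, 0.146]
ee_rot: [[-0.998, -0.068, 0.003], [-0.068, 0.998, -0.001], [-0.003, -0.001, -1.0]]
wrist_force: [-0.5, -1.5, 5.9]
opening: 0.534
finger_force: 60.7
```

```bash
python3 - <<'E'
from h import *
for i in range(2):
    cam('top'); s=bot.state(); print(s['time'],s['ee_pos'].round(4),s['ee_rot'].round(3).tolist(),s['opening'],s['finger_force'])
E
```

```text
9.4 [ 0.6108 -0.0368  0.146 ] [[-0.998, -0.068, 0.003], [-0.068, 0.998, -0.001], [-0.003, -0.001, -1.0]] 0.5356235541809445 60.7130491733551
9.45 [ 0.6108 -0.0369  0.146 ] [[-0.998, -0.068, 0.003], [-0.068, 0.998, -0.001], [-0.003, -0.001, -1.0]] 0.5344325249504622 60.7149875164032
```

Request:
jog_arm --pt "0 0 -0.02 0 0 0 -1" --pt "0 0 -0.06 0 0 0 -1" --pt "0 0 -0.1 0 0 0 -1" --pt "0 0 -0.14 0 0 0 -1" --pt "0 0 -0.18 0 0 0 -1" --pt "0 0 -0.2 0 0 0 -1" --pt "0.0065 -0.0259 -0.2 0 0 0 -1" --pt "0.0165 -0.0659 -0.2 0 0 0 -1"

```text
time: 10.12
ee_pos: [0.6018, -0.0848, 0.2966]
ee_rot: [[-0.997, -0.072, 0.004], [-0.072, 0.997, 0.0], [-0.004, 0.0, -1.0]]
wrist_force: [1.3, 0.4, -1.9]
opening: 0.529
finger_force: 61.3
```

Request:
jog_arm --pt "0.011 -0.045 0 0 0 0 -1" --pt "0.022 -0.09 0 0 0 0 -1" --pt "0.033 -0.135 0 0 0 0 -1" --pt "0.044 -0.18 0 0 0 0 -1" --pt "0.055 -0.225 0 0 0 0 -1" --pt "0.066 -0.27 0 0 0 0 -1" --pt "0.075 -0.305 0 0 0 0 -1" --pt "0.078 -0.32 0 0 0 0 -1"

```text
time: 10.78
ee_pos: [0.5572, -0.3336, 0.294]
ee_rot: [[-0.998, -0.065, -0.001], [-0.065, 0.998, -0.001], [0.001, -0.001, -1.0]]
wrist_force: [0.3, 0.4, -1.7]
opening: 0.533
finger_force: 61.2
```

Request:
jog_arm --pt "0 0 0.02 0 0 0 -1" --pt "0 0 0.05 0 0 0 -1" --pt "0 0 0.09 0 0 0 -1" --pt "0 0 0.13 0 0 0 -1" --pt "0 0 0.17 0 0 0 -1" --pt "0 0 0.195 0 0 0 -1" --pt "0 0 0.205 0 0 0 -1" --pt "0 0 0.21 0 0 0 -1"

```text
time: 11.45
ee_pos: [0.5584, -0.3295, 0.1374]
ee_rot: [[-0.998, -0.068, -0.002], [-0.068, 0.998, 0.001], [0.002, 0.001, -1.0]]
wrist_force: [-8.3, 0.9, 21.3]
opening: 0.53
finger_force: 62.8
```

Request:
jog_arm --pt "0 0 0 0 0 0 -1" --pt "0 0 0 0 0 0 -1" --pt "0 0 0 0 0 0 -1" --pt "0 0 0 0 0 0 -1"

```text
time: 11.78
ee_pos: [0.5592, -0.3299, 0.1375]
ee_rot: [[-0.998, -0.068, 0.001], [-0.068, 0.998, -0.0], [-0.001, -0.0, -1.0]]
wrist_force: [0.4, 1.8, 2.2]
opening: 0.533
finger_force: 61.9
```

Request:
jog_arm --pt "0 0 0 0 0 0 0.3" --pt "0 0 0 0 0 0 0.6" --pt "0 0 0 0 0 0 1" --pt "0 0 0 0 0 0 1" --pt "0 0 -0.04 0 0 0 1" --pt "0 0 -0.09 0 0 0 1" --pt "0 0 -0.14 0 0 0 1" --pt "0 0 -0.18 0 0 0 1"

```text
time: 12.45
ee_pos: [0.5589, -0.3302, 0.2747]
ee_rot: [[-0.998, -0.068, 0.002], [-0.068, 0.998, -0.001], [-0.001, -0.001, -1.0]]
wrist_force: [1.1, -0.9, -0.5]
opening: 0.996
finger_force: 0.0
```

Request:
jog_arm --pt "-0.006 0.044 0 0 0 0 1" --pt "-0.012 0.088 0 0 0 0 1" --pt "-0.018 0.132 0 0 0 0 1" --pt "-0.024 0.176 0 0 0 0 1" --pt "-0.03 0.22 0 0 0 0 1" --pt "-0.036 0.264 0 0 0 0 1" --pt "-0.042 0.308 0 0 0 0 1" --pt "-0.048 0.352 0 0 0 0 1"

```text
time: 13.12
ee_pos: [0.5765, -0.0626, 0.2718]
ee_rot: [[-0.998, -0.068, 0.0], [-0.068, 0.998, -0.0], [-0.0, -0.0, -1.0]]
wrist_force: [-0.0, -0.2, 0.7]
opening: 1.002
finger_force: 0.0
```

Request:
jog_arm --pt "-0.006 0.044 0 0 0 0 1" --pt "-0.012 0.088 0 0 0 0 1" --pt "-0.018 0.132 0 0 0 0 1" --pt "-0.022 0.17 0 0 0 0 1" --pt "-0.0247 0.1854 0 0 0 0 1" --pt "-0.0247 0.1854 0 0 0 0 1" --pt "-0.0247 0.1854 0 0 0 0 1" --pt "-0.0247 0.1854 0 0 0 0 1"

```text
time: 13.78
ee_pos: [0.5857, 0.0747, 0.2716]
ee_rot: [[-0.998, -0.067, -0.0], [-0.067, 0.998, -0.001], [0.0, -0.001, -1.0]]
wrist_force: [-0.6, -0.1, -0.6]
opening: 0.993
finger_force: 0.0
```

```bash
python3 - <<'E'
from h import *
for i in range(4):
    cam('top'); s=bot.state(); print(s['time'],s['ee_pos'].round(4),s['ee_rot'].round(3).tolist(),s['opening'])
f=cam('side');cv2.imwrite('pics/s2.png',cv2.resize(f['image'][40:300,220:560],None,fx=2.2,fy=2.2))
E
```

```text
13.8333 [0.5858 0.0744 0.2716] [[-0.998, -0.067, -0.0], [-0.067, 0.998, -0.001], [0.0, -0.001, -1.0]] 1.0014794686514221
13.8833 [0.5858 0.0743 0.2716] [[-0.998, -0.066, -0.0], [-0.066, 0.998, -0.0], [0.0, -0.0, -1.0]] 1.0022528975317466
13.9333 [0.5858 0.0744 0.2716] [[-0.998, -0.066, -0.0], [-0.066, 0.998, -0.0], [0.0, -0.0, -1.0]] 0.9993154878981357
13.9833 [0.5858 0.0745 0.2716] [[-0.998, -0.066, -0.0], [-0.066, 0.998, -0.0], [0.0, -0.0, -1.0]] 1.0009142502303068
```

View pics/s2.png

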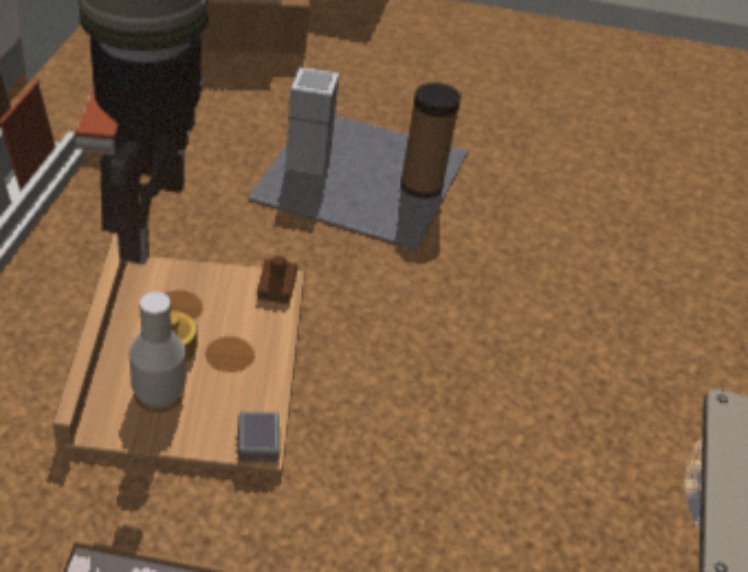

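Tin at crop (313,125) and tube at (430,140) both stand on the mat; the vase is next.

Request:
jog_arm --pt "0 0 0.04 0 0 0 1" --pt "0 0 0.08 0 0 0 1" --pt "0 0 0.115 0 0 0 1" --pt "0 0 0.135 0 0 0 1" --pt "0 0 0.142 0 0 0 1" --pt "0 0 0.142 0 0 0 0.5" --pt "0 0 0.142 0 0 0 0" --pt "0 0 0.142 0 0 0 -0.2"

```text
time: 14.7
ee_pos: [0.5868, 0.0757, 0.1671]
ee_rot: [[-0.998, -0.068, 0.003], [-0.068, 0.998, 0.0], [-0.003, -0.0, -1.0]]
wrist_force: [-0.4, 0.0, 0.3]
opening: 0.603
finger_force: 0.0
```

Request:
jog_arm --pt "0 0 0 0 0 0 -0.25" --pt "0 0 0 0 0 0 -0.3" --pt "0 0 0 0 0 0 -0.35" --pt "0 0 0 0 0 0 -0.4" --pt "0 0 0 0 0 0 -1" --pt "0 0 0 0 0 0 -1" --pt "0 0 0 0 0 0 -1" --pt "0 0 0 0 0 0 -1"

```text
time: 15.37
ee_pos: [0.5863, 0.0755, 0.1661]
ee_rot: [[-0.998, -0.068, 0.002], [-0.068, 0.998, -0.001], [-0.002, -0.001, -1.0]]
wrist_force: [-0.6, -2.6, 5.6]
opening: 0.283
finger_force: 59.0
```

Request:
jog_arm --pt "0 0 0 0 0 0 -1" --pt "0 0 0 0 0 0 -1" --pt "0 0 0 0 0 0 -1" --pt "0 0 0 0 0 0 -1"

```text
time: 15.7
ee_pos: [0.5863, 0.0755, 0.1661]
ee_rot: [[-0.998, -0.068, 0.002], [-0.068, 0.998, -0.001], [-0.002, -0.001, -1.0]]
wrist_force: [-1.0, -2.4, 6.0]
opening: 0.277
finger_force: 59.0
```

Request:
jog_arm --pt "0 0 -0.02 0 0 0 -1" --pt "0 0 -0.06 0 0 0 -1" --pt "0 0 -0.1 0 0 0 -1" --pt "0 0 -0.14 0 0 0 -1" --pt "0 0 -0.175 0 0 0 -1" --pt "0 0 -0.187 0 0 0 -1" --pt "0.009 -0.03 -0.187 0 0 0 -1" --pt "0.021 -0.07 -0.187 0 0 0 -1"

```text
time: 16.37
ee_pos: [0.5737, 0.0239, 0.3051]
ee_rot: [[-0.997, -0.071, 0.001], [-0.071, 0.997, 0.001], [-0.001, 0.001, -1.0]]
wrist_force: [0.0, -0.8, -2.4]
opening: 0.278
finger_force: 59.3
```

Request:
jog_arm --pt "0.0135 -0.044 0 0 0 0 -1" --pt "0.027 -0.088 0 0 0 0 -1" --pt "0.0405 -0.132 0 0 0 0 -1" --pt "0.054 -0.176 0 0 0 0 -1" --pt "0.0675 -0.22 0 0 0 0 -1" --pt "0.081 -0.264 0 0 0 0 -1" --pt "0.0945 -0.308 0 0 0 0 -1" --pt "0.108 -0.352 0 0 0 0 -1"

```text
time: 17.03
ee_pos: [0.5096, -0.2476, 0.3034]
ee_rot: [[-0.998, -0.068, -0.002], [-0.068, 0.998, 0.002], [0.002, 0.002, -1.0]]
wrist_force: [0.1, 0.6, -2.1]
opening: 0.284
finger_force: 59.3
```

Request:
jog_arm --pt "0.012 -0.04 0 0 0 0 -1" --pt "0.022 -0.075 0 0 0 0 -1" --pt "0.03 -0.1 0 0 0 0 -1" --pt "0.0329 -0.1093 0 0 0 0 -1" --pt "0.0329 -0.1093 0 0 0 0 -1" --pt "0.0329 -0.1093 0.03 0 0 0 -1" --pt "0.0329 -0.1093 0.06 0 0 0 -1" --pt "0.0329 -0.1093 0.09 0 0 0 -1"

```text
time: 17.7
ee_pos: [0.4921, -0.3286, 0.2367]
ee_rot: [[-0.998, -0.069, 0.0], [-0.069, 0.998, 0.001], [-0.0, 0.001, -1.0]]
wrist_force: [-0.0, 0.8, -2.9]
opening: 0.278
finger_force: 59.5
```

Request:
jog_arm --pt "0 0 0.03 0 0 0 -1" --pt "0 0 0.06 0 0 0 -1" --pt "0 0 0.085 0 0 0 -1" --pt "0 0 0.1 0 0 0 -1" --pt "0 0 0.106 0 0 0 -1" --pt "0 0 0.107 0 0 0 -1" --pt "0 0 0.107 0 0 0 -1" --pt "0 0 0.107 0 0 0 -1"

```text
time: 18.37
ee_pos: [0.492, -0.3294, 0.1579]
ee_rot: [[-0.998, -0.069, 0.0], [-0.069, 0.998, 0.0], [-0.0, -0.0, -1.0]]
wrist_force: [0.2, 0.6, -2.3]
opening: 0.281
finger_force: 60.5
```

Request:
jog_arm --pt "0 0 0.002 0 0 0 -1" --pt "0 0 0.002 0 0 0 -1" --pt "0 0 0.002 0 0 0 -0.3" --pt "0 0 0.002 0 0 0 0" --pt "0 0 0.002 0 0 0 0.3" --pt "0 0 0.002 0 0 0 0.3" --pt "0 0 -0.03 0 0 0 0.3" --pt "0 0 -0.07 0 0 0 1"

```text
time: 19.03
ee_pos: [0.4899, -0.3287, 0.2071]
ee_rot: [[-0.998, -0.068, -0.005], [-0.068, 0.998, 0.004], [0.005, 0.005, -1.0]]
wrist_force: [-0.3, 0.5, -0.0]
opening: 0.772
finger_force: 0.0
```

Request:
jog_arm --pt "0 0 -0.04 0 0 0 1" --pt "0 0 -0.08 0 0 0 1" --pt "0 0 -0.1 0 0 0 1"

```text
time: 19.28
ee_pos: [0.4926, -0.3308, 0.2898]
ee_rot: [[-0.998, -0.068, 0.004], [-0.068, 0.998, -0.003], [-0.004, -0.004, -1.0]]
wrist_force: [0.4, -0.6, 2.0]
opening: 1.003
finger_force: 0.0
```

```bash
python3 - <<'E'
from h import *
f=cam('top','t3.png');g=cam('side','s3.png')
a=cv2.resize(f['image'][145:260,240:360],None,fx=3.3,fy=3.3,interpolation=cv2.INTER_CUBIC)
b=cv2.resize(g['image'][80:260,240:440],None,fx=2,fy=2,interpolation=cv2.INTER_CUBIC)
o=np.zeros((400,800,3),'uint8');o[:a.shape[0],:a.shape[1]]=a;o[:b.shape[0],400:400+b.shape[1]]=b;cv2.imwrite('pics/b3.png',o)
s=bot.state();print(s['time'],s['ee_pos'],s['opening'])
E
```

```text
19.3833 [ 0.49304541 -0.33114683  0.28980292] 0.9985055954736912
```

View pics/b3.png

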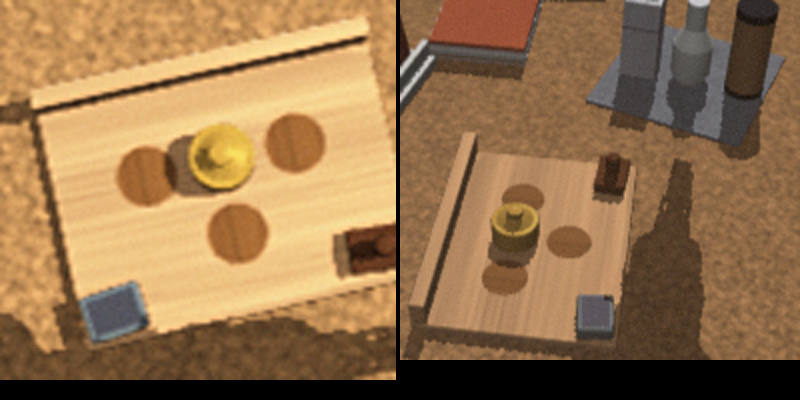

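Cleared board: weight disc centre at left-crop (221,157), right-crop ~(515,219); the discs are visible in both; vase, tin and tube stand on the mat.

```bash
python3 - <<'E'
from h import *
T=lambda u,v:((u+.5)/3.3-.5+240,(v+.5)/3.3-.5+145)
S=lambda u,v:((u-400+.5)/2-.5+240,(v+.5)/2-.5+80)
for k,t,s,z in [('weight',(221,157),(515,219),.038),('L vase',(146,176),(505,277),.012),('R tin',(296,143),(523,198),.012),('F tube',(238,233),(569,241),.012)]:
    print(k,tri(S(*s),T(*t)).round(4),onplane('top',T(*t),z).round(4),onplane('side',S(*s),z).round(4))
print('recess',tri((282.3,333.3),(184.05,232.05)),onplane('top',(184.05,232.05),.022),onplane('side',(282.3,333.3),.022))
E
```

```text
weight [0.5962 0.0174 0.0387] [0.5949 0.017  0.038 ] [0.5976 0.0168 0.038 ]
L vase [0.5859 0.0748 0.0136] [0.5854 0.0747 0.012 ] [0.587  0.0736 0.012 ]
R tin [ 0.6098 -0.04    0.013 ] [ 0.6088 -0.0403  0.012 ] [ 0.6111 -0.0409  0.012 ]
F tube [0.5411 0.0056 0.0141] [0.5404 0.0054 0.012 ] [0.5425 0.0037 0.012 ]
recess [0.50497894 0.32045309 0.02473573] [0.50380634 0.32092969 0.022     ] [0.50671536 0.31927805 0.022     ]
```

Request:
jog_arm --pt "-0.0165 0.044 0 0 0 0 1" --pt "-0.033 0.088 0 0 0 0 1" --pt "-0.05 0.132 0 0 0 0 1" --pt "-0.066 0.176 0 0 0 0 1" --pt "-0.083 0.22 0 0 0 0 1" --pt "-0.099 0.264 0 0 0 0 1" --pt "-0.116 0.308 0 0 0 0 1" --pt "-0.132 0.352 0 0 0 0 1"

```text
time: 20.05
ee_pos: [0.5722, -0.0581, 0.2836]
ee_rot: [[-0.998, -0.068, -0.002], [-0.068, 0.998, 0.0], [0.002, 0.0, -1.0]]
wrist_force: [0.9, -0.7, 0.0]
opening: 0.999
finger_force: 0.0
```

Request:
jog_arm --pt "-0.015 0.04 0 0 0 0 1" --pt "-0.029 0.078 0 0 0 0 1" --pt "-0.0387 0.1019 0.02 0 0 0 1" --pt "-0.0387 0.1019 0.06 0 0 0 1" --pt "-0.0387 0.1019 0.1 0 0 0 1" --pt "-0.0387 0.1019 0.13 0 0 0 1" --pt "-0.0387 0.1019 0.15 0 0 0 1" --pt "-0.0387 0.1019 0.15 0 0 0 1"

```text
time: 20.72
ee_pos: [0.5928, 0.0186, 0.1663]
ee_rot: [[-0.998, -0.068, -0.01], [-0.068, 0.998, 0.0], [0.01, 0.001, -1.0]]
wrist_force: [-0.4, 0.4, -0.6]
opening: 0.999
finger_force: 0.0
```

```bash
python3 - <<'E'
from h import *
for i in range(5):
    cam('top'); s=bot.state(); print(s['time'],s['ee_pos'].round(4),s['ee_rot'].round(3).tolist(),s['opening'])
E
```

```text
20.7667 [0.594  0.0185 0.169 ] [[-0.998, -0.068, -0.006], [-0.068, 0.998, 0.0], [0.006, 0.001, -1.0]] 1.0011167824381246
20.8167 [0.5954 0.0184 0.1714] [[-0.998, -0.068, -0.003], [-0.068, 0.998, 0.0], [0.003, 0.0, -1.0]] 1.0023720628302304
20.8667 [0.5963 0.0183 0.1729] [[-0.998, -0.068, 0.0], [-0.068, 0.998, -0.0], [-0.0, -0.0, -1.0]] 0.9994110297710426
20.9167 [0.5969 0.0182 0.1739] [[-0.998, -0.068, 0.002], [-0.068, 0.998, -0.0], [-0.002, -0.0, -1.0]] 0.9977719356000364
20.9667 [0.5972 0.0182 0.1744] [[-0.998, -0.068, 0.003], [-0.068, 0.998, -0.0], [-0.003, -0.0, -1.0]] 0.9957472703288996
```

Request:
jog_arm --pt "0 0 0.03 0 0 0 1" --pt "0 0 0.06 0 0 0 1" --pt "0 0 0.085 0 0 0 1" --pt "0 0 0.098 0 0 0 1" --pt "0 0 0.105 0 0 0 1" --pt "0 0 0.105 0 0 0 1" --pt "0 0 0.105 0 0 0 1" --pt "0 0 0.105 0 0 0 1"

```text
time: 21.63
ee_pos: [0.5974, 0.0183, 0.0957]
ee_rot: [[-0.998, -0.068, 0.003], [-0.068, 0.998, -0.0], [-0.003, -0.0, -1.0]]
wrist_force: [0.6, 0.2, 0.1]
opening: 1.001
finger_force: 0.0
```

Request:
jog_arm --pt "0 0 0 0 0 0 0.4" --pt "0 0 0 0 0 0 0.3" --pt "0 0 0 0 0 0 0.2" --pt "0 0 0 0 0 0 0.1" --pt "0 0 0 0 0 0 -1" --pt "0 0 0 0 0 0 -1" --pt "0 0 0 0 0 0 -1" --pt "0 0 0 0 0 0 -1"

```text
time: 22.3
ee_pos: [0.5969, 0.0179, 0.0953]
ee_rot: [[-0.998, -0.068, 0.001], [-0.068, 0.998, -0.001], [-0.001, -0.001, -1.0]]
wrist_force: [-3.8, -2.2, 8.7]
opening: 0.561
finger_force: 60.4
```

Request:
jog_arm --pt "0 0 -0.015 0 0 0 -1" --pt "0 0 -0.045 0 0 0 -1" --pt "0 0 -0.08 0 0 0 -1" --pt "0 0 -0.11 0 0 0 -1" --pt "0 0 -0.12 0 0 0 -1" --pt "0 0 -0.12 0 0 0 -1" --pt "0.006 0.026 -0.12 0 0 0 -1" --pt "0.0145 0.063 -0.12 0 0 0 -1"

```text
time: 22.97
ee_pos: [0.5816, 0.0633, 0.1821]
ee_rot: [[-0.998, -0.065, -0.002], [-0.065, 0.998, -0.001], [0.002, -0.001, -1.0]]
wrist_force: [-0.3, 0.6, -3.9]
opening: 0.56
finger_force: 63.0
```

Request:
jog_arm --pt "0.01 0.044 0 0 0 0 -1" --pt "0.02 0.088 0 0 0 0 -1" --pt "0.03 0.132 0 0 0 0 -1" --pt "0.04 0.176 0 0 0 0 -1" --pt "0.05 0.22 0 0 0 0 -1" --pt "0.06 0.264 0 0 0 0 -1" --pt "0.069 0.3 0 0 0 0 -1" --pt "0.076 0.33 0 0 0 0 -1"

```text
time: 23.63
ee_pos: [0.5062, 0.3094, 0.1813]
ee_rot: [[-0.998, -0.069, -0.003], [-0.069, 0.998, -0.001], [0.004, -0.001, -1.0]]
wrist_force: [1.0, -0.2, -3.2]
opening: 0.559
finger_force: 63.1
```

Request:
jog_arm --pt "0.0042 0.0185 0 0 0 0 -1" --pt "0.0042 0.0185 0 0 0 0 -1" --pt "0.0042 0.0185 0.02 0 0 0 -1" --pt "0.0042 0.0185 0.04 0 0 0 -1" --pt "0.0042 0.0185 0.05 0 0 0 -1" --pt "0.0042 0.0185 0.05 0 0 0 -1" --pt "0.0042 0.0185 0.05 0 0 0 -1"

```text
time: 24.22
ee_pos: [0.504, 0.3204, 0.1453]
ee_rot: [[-0.998, -0.067, -0.002], [-0.067, 0.998, -0.001], [0.002, -0.001, -1.0]]
wrist_force: [-0.7, -0.3, -3.3]
opening: 0.558
finger_force: 63.2
```

```bash
python3 - <<'E'
from h import *
for i in range(4):
    f=cam('side'); s=bot.state(); print(s['time'],s['ee_pos'].round(4),s['ee_rot'].round(3).tolist(),s['opening'],s['wrist_force'])
cv2.imwrite('pics/s4.png',cv2.resize(f['image'][230:400,200:380],None,fx=3.3,fy=3.3))
print(proj('side',[[.505,.3205,.022]]))
E
```

```text
24.2667 [0.5046 0.3208 0.1464] [[-0.998, -0.067, -0.0], [-0.067, 0.998, -0.0], [0.0, -0.0, -1.0]] 0.5533926305312594 [-0.35117342 -0.34449477 -3.80364524]
24.3167 [0.505  0.3212 0.1471] [[-0.998, -0.067, 0.001], [-0.067, 0.998, 0.0], [-0.001, 0.0, -1.0]] 0.5565281511738688 [ 0.33756539 -0.22073759 -3.4492553 ]
24.3667 [0.5051 0.3214 0.1474] [[-0.998, -0.068, 0.001], [-0.068, 0.998, 0.001], [-0.001, 0.001, -1.0]] 0.5547691020639064 [ 0.42685955 -0.61981903 -4.0545823 ]
24.4167 [0.5051 0.3215 0.1475] [[-0.998, -0.068, 0.002], [-0.068, 0.998, 0.001], [-0.002, 0.001, -1.0]] 0.5566406628133905 [-0.0169321  -0.21869832 -4.12474383]
[[282.99242054 334.27994595]]
```

View pics/s4.png

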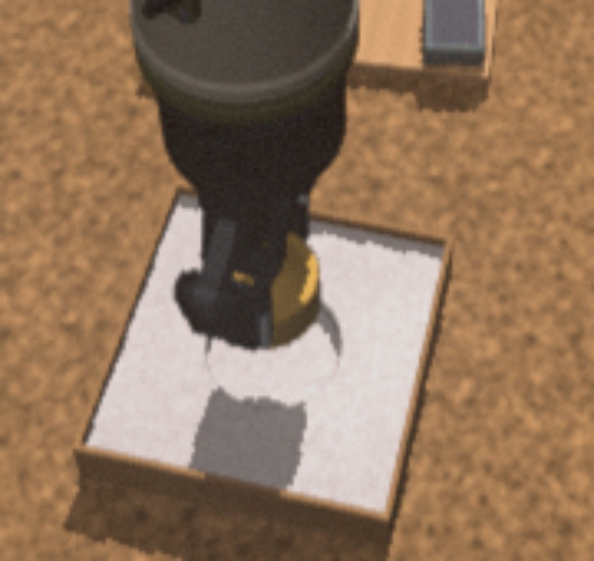

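Paperweight held level above the recess (rim spans crop 207–342, 300–400). Lowering.

Request:
jog_arm --pt "0 0 0.02 0 0 0 -1" --pt "0 0 0.04 0 0 0 -1" --pt "0 0 0.054 0 0 0 -1" --pt "0 0 0.06 0 0 0 -1" --pt "0 0 0.063 0 0 0 -1" --pt "0 0 0.066 0 0 0 -1" --pt "0 0 0.066 0 0 0 -1" --pt "0 0 0.066 0 0 0 -1"

```text
time: 25.08
ee_pos: [0.5048, 0.3217, 0.0976]
ee_rot: [[-0.998, -0.068, 0.001], [-0.068, 0.998, 0.001], [-0.001, 0.0, -1.0]]
wrist_force: [0.9, -0.6, -3.5]
opening: 0.563
finger_force: 63.2
```

Request:
jog_arm --pt "0 0 0.001 0 0 0 -1" --pt "0 0 0.002 0 0 0 -1" --pt "0 0 0.002 0 0 0 -1" --pt "0 0 0.002 0 0 0 -1"

```text
time: 25.42
ee_pos: [0.5044, 0.3215, 0.0955]
ee_rot: [[-0.998, -0.068, 0.0], [-0.068, 0.998, 0.0], [-0.0, 0.0, -1.0]]
wrist_force: [-0.7, -0.3, -2.7]
opening: 0.558
finger_force: 63.2
```

Request:
jog_arm --pt "0 0 0.001 0 0 0 -1" --pt "0 0 0.0015 0 0 0 -1" --pt "0 0 0.0015 0 0 0 -1" --pt "0 0 0.0015 0 0 0 -1"

```text
time: 25.75
ee_pos: [0.5045, 0.3215, 0.0953]
ee_rot: [[-0.998, -0.068, 0.0], [-0.068, 0.998, -0.0], [-0.0, -0.0, -1.0]]
wrist_force: [-4.8, -2.6, 6.2]
opening: 0.556
finger_force: 64.2
```

Request:
jog_arm --pt "0 0 0 0 0 0 0.3" --pt "0 0 0 0 0 0 0.4" --pt "0 0 0 0 0 0 0.6" --pt "0 0 0 0 0 0 0.6" --pt "0 0 -0.03 0 0 0 0.6" --pt "0 0 -0.08 0 0 0 1" --pt "0 0 -0.13 0 0 0 1" --pt "0 0 -0.18 0 0 0 1"

```text
time: 26.42
ee_pos: [0.504, 0.3212, 0.2304]
ee_rot: [[-0.998, -0.068, -0.001], [-0.068, 0.998, -0.0], [0.001, -0.0, -1.0]]
wrist_force: [0.5, -0.4, 0.8]
opening: 1.005
finger_force: 0.0
```

```bash
python3 - <<'E'
from h import *
f=cam('top','t5.png');g=cam('side','s5.png')
a=cv2.resize(f['image'][180:280,395:495],None,fx=4,fy=4,interpolation=cv2.INTER_CUBIC)
b=cv2.resize(g['image'][270:400,210:340],None,fx=3,fy=3,interpolation=cv2.INTER_CUBIC)
o=np.zeros((400,800,3),'uint8');o[:a.shape[0],:a.shape[1]]=a;o[:b.shape[0],400:400+b.shape[1]]=b;cv2.imwrite('pics/b5.png',o)
print([proj('top',[p]).round(1).tolist() for p in [(.425,-.331,.124),(.559,-.331,.114),(.492,-.331,.119)]])
E
```

```text
[[[465.2, 259.2]], [[459.6, 199.7]], [[462.4, 229.0]]]
```

View pics/b5.png

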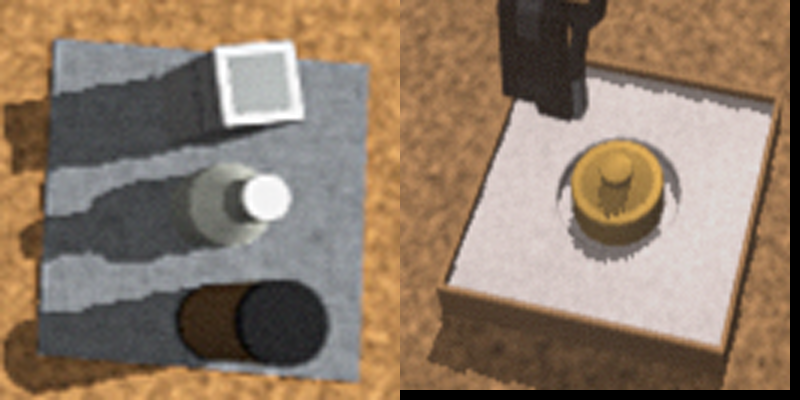

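Paperweight sits flat inside the recess (right crop (617,185)); all three stand on the mat: tin (259,83), vase neck (266,198), tube (283,322). Now returning the vase.

Request:
jog_arm --pt "0.004 -0.044 -0.03 0 0 0 1" --pt "0.008 -0.088 -0.06 0 0 0 1" --pt "0.012 -0.132 -0.08 0 0 0 1" --pt "0.016 -0.176 -0.08 0 0 0 1" --pt "0.02 -0.22 -0.08 0 0 0 1" --pt "0.024 -0.264 -0.08 0 0 0 1" --pt "0.028 -0.308 -0.08 0 0 0 1" --pt "0.032 -0.352 -0.08 0 0 0 1"

```text
time: 27.18
ee_pos: [0.4982, 0.0549, 0.2893]
ee_rot: [[-0.998, -0.068, 0.001], [-0.068, 0.998, -0.0], [-0.001, -0.0, -1.0]]
wrist_force: [0.6, 0.2, -0.2]
opening: 0.999
finger_force: 0.0
```

Request:
jog_arm --pt "0.004 -0.044 0 0 0 0 1" --pt "0.008 -0.088 0 0 0 0 1" --pt "0.012 -0.132 0 0 0 0 1" --pt "0.016 -0.176 0 0 0 0 1" --pt "0.02 -0.22 0 0 0 0 1" --pt "0.024 -0.264 0 0 0 0 1" --pt "0.028 -0.308 0 0 0 0 1" --pt "0.032 -0.352 0 0 0 0 1"

```text
time: 27.85
ee_pos: [0.4922, -0.2103, 0.2893]
ee_rot: [[-0.998, -0.068, 0.001], [-0.068, 0.998, -0.0], [-0.001, -0.0, -1.0]]
wrist_force: [-0.6, 0.3, -0.1]
opening: 1.001
finger_force: 0.0
```

Request:
jog_arm --pt "0.004 -0.044 0 0 0 0 1" --pt "0.008 -0.088 0 0 0 0 1" --pt "0.01 -0.13 0 0 0 0 1" --pt "0.0117 -0.155 0 0 0 0 1" --pt "0.0117 -0.1624 0 0 0 0 1" --pt "0.0117 -0.1624 0 0 0 0 1" --pt "0.0117 -0.1624 0 0 0 0 1" --pt "0.0117 -0.1624 0 0 0 0 1"

```text
time: 28.52
ee_pos: [0.4922, -0.3295, 0.2892]
ee_rot: [[-0.998, -0.069, -0.0], [-0.069, 0.998, 0.001], [-0.0, 0.001, -1.0]]
wrist_force: [-0.3, 0.1, -0.5]
opening: 1.001
finger_force: 0.0
```

Request:
jog_arm --pt "0 0 0 0 0 0 1" --pt "0 0 0 0 0 0 1" --pt "0 0 0 0 0 0 1"

```text
time: 28.77
ee_pos: [0.4922, -0.3299, 0.2895]
ee_rot: [[-0.998, -0.069, 0.0], [-0.069, 0.998, -0.0], [-0.0, -0.0, -1.0]]
wrist_force: [0.7, 0.4, 0.2]
opening: 1.0
finger_force: 0.0
```

Request:
jog_arm --pt "0 0 0.04 0 0 0 1" --pt "0 0 0.08 0 0 0 1" --pt "0 0 0.12 0 0 0 1" --pt "0 0 0.15 0 0 0 1" --pt "0 0 0.17 0 0 0 1" --pt "0 0 0.176 0 0 0 1" --pt "0 0 0.176 0 0 0 0.5" --pt "0 0 0.176 0 0 0 0"

```text
time: 29.43
ee_pos: [0.4923, -0.3309, 0.1583]
ee_rot: [[-0.998, -0.068, 0.001], [-0.068, 0.998, -0.001], [-0.001, -0.001, -1.0]]
wrist_force: [0.7, -0.1, 0.5]
opening: 0.75
finger_force: 0.0
```

Request:
jog_arm --pt "0 0 0 0 0 0 -0.2" --pt "0 0 0 0 0 0 -0.25" --pt "0 0 0 0 0 0 -0.3" --pt "0 0 0 0 0 0 -0.35" --pt "0 0 0 0 0 0 -0.4" --pt "0 0 0 0 0 0 -1" --pt "0 0 0 0 0 0 -1" --pt "0 0 0 0 0 0 -1"

```text
time: 30.1
ee_pos: [0.4924, -0.3305, 0.1582]
ee_rot: [[-0.998, -0.068, 0.001], [-0.068, 0.998, 0.0], [-0.001, 0.0, -1.0]]
wrist_force: [-1.3, 4.1, 5.7]
opening: 0.283
finger_force: 58.8
```

Request:
jog_arm --pt "0 0 0 0 0 0 -1" --pt "0 0 0 0 0 0 -1" --pt "0 0 0 0 0 0 -1" --pt "0 0 0 0 0 0 -1"

```text
time: 30.43
ee_pos: [0.4924, -0.3305, 0.1582]
ee_rot: [[-0.998, -0.068, 0.001], [-0.068, 0.998, 0.0], [-0.001, 0.0, -1.0]]
wrist_force: [-1.3, 3.5, 6.1]
opening: 0.281
finger_force: 58.8
```

Request:
jog_arm --pt "0 0 -0.02 0 0 0 -1" --pt "0 0 -0.06 0 0 0 -1" --pt "0 0 -0.1 0 0 0 -1" --pt "0 0 -0.14 0 0 0 -1" --pt "0 0 -0.18 0 0 0 -1" --pt "0 0 -0.2 0 0 0 -1" --pt "-0.009 0.03 -0.2 0 0 0 -1" --pt "-0.021 0.07 -0.2 0 0 0 -1"

```text
time: 31.1
ee_pos: [0.504, -0.279, 0.3089]
ee_rot: [[-0.998, -0.065, 0.002], [-0.065, 0.998, -0.003], [-0.002, -0.003, -1.0]]
wrist_force: [1.4, 0.5, -2.0]
opening: 0.285
finger_force: 59.3
```

Request:
jog_arm --pt "-0.0135 0.044 0 0 0 0 -1" --pt "-0.027 0.088 0 0 0 0 -1" --pt "-0.0405 0.132 0 0 0 0 -1" --pt "-0.054 0.176 0 0 0 0 -1" --pt "-0.0675 0.22 0 0 0 0 -1" --pt "-0.081 0.264 0 0 0 0 -1" --pt "-0.0945 0.308 0 0 0 0 -1" --pt "-0.108 0.352 0 0 0 0 -1"

```text
time: 31.77
ee_pos: [0.5668, -0.0067, 0.3069]
ee_rot: [[-0.998, -0.068, -0.001], [-0.068, 0.998, -0.0], [0.001, -0.0, -1.0]]
wrist_force: [-0.3, 0.0, -2.1]
opening: 0.278
finger_force: 59.3
```

Request:
jog_arm --pt "-0.012 0.04 0 0 0 0 -1" --pt "-0.022 0.075 0 0 0 0 -1" --pt "-0.03 0.1 0 0 0 0 -1" --pt "-0.0329 0.109 0 0 0 0 -1" --pt "-0.0329 0.109 0 0 0 0 -1" --pt "-0.0329 0.109 0.03 0 0 0 -1" --pt "-0.0329 0.109 0.06 0 0 0 -1" --pt "-0.0329 0.109 0.09 0 0 0 -1"

```text
time: 32.43
ee_pos: [0.5861, 0.0735, 0.2393]
ee_rot: [[-0.998, -0.067, 0.001], [-0.067, 0.998, -0.001], [-0.001, -0.001, -1.0]]
wrist_force: [1.0, -0.5, -3.0]
opening: 0.284
finger_force: 59.4
```

Request:
jog_arm --pt "0 0 0.03 0 0 0 -1" --pt "0 0 0.06 0 0 0 -1" --pt "0 0 0.08 0 0 0 -1" --pt "0 0 0.092 0 0 0 -1" --pt "0 0 0.095 0 0 0 -1" --pt "0 0 0.095 0 0 0 -1" --pt "0 0 0.095 0 0 0 -1" --pt "0 0 0.095 0 0 0 -1"

```text
time: 33.1
ee_pos: [0.5869, 0.0747, 0.1702]
ee_rot: [[-0.998, -0.068, 0.003], [-0.068, 0.998, 0.0], [-0.003, -0.0, -1.0]]
wrist_force: [0.2, -0.5, -1.6]
opening: 0.286
finger_force: 59.6
```

Request:
jog_arm --pt "0 0 0 0 0 0 -1" --pt "0 0 0 0 0 0 -1" --pt "0 0 0 0 0 0 -1" --pt "0 0 0 0 0 0 -1"

```text
time: 33.43
ee_pos: [0.5861, 0.0749, 0.1688]
ee_rot: [[-0.998, -0.068, 0.0], [-0.068, 0.998, 0.0], [-0.0, 0.0, -1.0]]
wrist_force: [-0.4, -0.7, -1.9]
opening: 0.278
finger_force: 59.6
```

Request:
jog_arm --pt "0 0 0.002 0 0 0 -1" --pt "0 0 0.004 0 0 0 -1" --pt "0 0 0.0045 0 0 0 -1" --pt "0 0 0.0045 0 0 0 -1" --pt "0 0 0.0045 0 0 0 -1" --pt "0 0 0.0045 0 0 0 -1"

```text
time: 33.93
ee_pos: [0.5865, 0.075, 0.1662]
ee_rot: [[-0.998, -0.068, 0.001], [-0.068, 0.998, 0.0], [-0.001, -0.0, -1.0]]
wrist_force: [-1.4, 0.0, 5.1]
opening: 0.283
finger_force: 60.4
```

Request:
jog_arm --pt "0 0 0 0 0 0 -0.3" --pt "0 0 0 0 0 0 0" --pt "0 0 0 0 0 0 0.3" --pt "0 0 0 0 0 0 0.3" --pt "0 0 -0.03 0 0 0 0.3" --pt "0 0 -0.07 0 0 0 0.6" --pt "0 0 -0.12 0 0 0 1" --pt "0 0 -0.16 0 0 0 1"

```text
time: 34.6
ee_pos: [0.5859, 0.0749, 0.2871]
ee_rot: [[-0.998, -0.068, 0.0], [-0.068, 0.998, 0.0], [-0.0, -0.0, -1.0]]
wrist_force: [0.3, 0.9, 0.6]
opening: 0.998
finger_force: 0.0
```

Request:
jog_arm --pt "0.006 -0.044 0 0 0 0 1" --pt "0.012 -0.088 0 0 0 0 1" --pt "0.018 -0.132 0 0 0 0 1" --pt "0.024 -0.176 0 0 0 0 1" --pt "0.03 -0.22 0 0 0 0 1" --pt "0.036 -0.264 0 0 0 0 1" --pt "0.042 -0.308 0 0 0 0 1" --pt "0.048 -0.352 0 0 0 0 1"

```text
time: 35.27
ee_pos: [0.5676, -0.1926, 0.2851]
ee_rot: [[-0.998, -0.068, -0.0], [-0.068, 0.998, 0.0], [0.0, 0.0, -1.0]]
wrist_force: [0.4, 0.7, 0.3]
opening: 0.999
finger_force: 0.0
```

Request:
jog_arm --pt "0.006 -0.044 0 0 0 0 1" --pt "0.012 -0.088 0 0 0 0 1" --pt "0.018 -0.132 0 0 0 0 1" --pt "0.022 -0.17 0 0 0 0 1" --pt "0.0243 -0.1842 0 0 0 0 1" --pt "0.0243 -0.1842 0 0 0 0 1" --pt "0.0243 -0.1842 0.03 0 0 0 1" --pt "0.0243 -0.1842 0.07 0 0 0 1"

```text
time: 35.93
ee_pos: [0.5611, -0.3304, 0.236]
ee_rot: [[-0.998, -0.068, 0.006], [-0.068, 0.998, -0.003], [-0.006, -0.004, -1.0]]
wrist_force: [-0.3, 0.1, -0.1]
opening: 0.996
finger_force: 0.0
```

Request:
jog_arm --pt "0 0 0.04 0 0 0 1" --pt "0 0 0.08 0 0 0 1" --pt "0 0 0.11 0 0 0 1" --pt "0 0 0.124 0 0 0 1" --pt "0 0 0.128 0 0 0 1" --pt "0 0 0.128 0 0 0 1" --pt "0 0 0.128 0 0 0 1" --pt "0 0 0.128 0 0 0 1"

```text
time: 36.6
ee_pos: [0.5605, -0.3306, 0.1392]
ee_rot: [[-0.998, -0.068, 0.003], [-0.068, 0.998, -0.002], [-0.003, -0.002, -1.0]]
wrist_force: [-0.1, 0.1, -0.3]
opening: 0.999
finger_force: 0.0
```

Request:
jog_arm --pt "0 0 0 0 0 0 0.3" --pt "0 0 0 0 0 0 0.2" --pt "0 0 0 0 0 0 0.1" --pt "0 0 0 0 0 0 0" --pt "0 0 0 0 0 0 -1" --pt "0 0 0 0 0 0 -1" --pt "0 0 0 0 0 0 -1" --pt "0 0 0 0 0 0 -1"

```text
time: 37.27
ee_pos: [0.5596, -0.3304, 0.1375]
ee_rot: [[-0.998, -0.068, 0.001], [-0.068, 0.998, -0.001], [-0.001, -0.001, -1.0]]
wrist_force: [0.2, 0.3, 5.2]
opening: 0.533
finger_force: 62.0
```

Request:
jog_arm --pt "0 0 -0.02 0 0 0 -1" --pt "0 0 -0.06 0 0 0 -1" --pt "0 0 -0.1 0 0 0 -1" --pt "0 0 -0.14 0 0 0 -1" --pt "0 0 -0.18 0 0 0 -1" --pt "0 0 -0.2 0 0 0 -1" --pt "-0.0065 0.0259 -0.2 0 0 0 -1" --pt "-0.0165 0.0659 -0.2 0 0 0 -1"

```text
time: 37.93
ee_pos: [0.568, -0.282, 0.288]
ee_rot: [[-0.998, -0.064, 0.002], [-0.064, 0.998, -0.002], [-0.002, -0.002, -1.0]]
wrist_force: [1.5, 0.5, -1.6]
opening: 0.53
finger_force: 61.8
```

Request:
jog_arm --pt "-0.011 0.045 0 0 0 0 -1" --pt "-0.022 0.09 0 0 0 0 -1" --pt "-0.033 0.135 0 0 0 0 -1" --pt "-0.044 0.18 0 0 0 0 -1" --pt "-0.055 0.225 0 0 0 0 -1" --pt "-0.066 0.27 0 0 0 0 -1" --pt "-0.075 0.305 0 0 0 0 -1" --pt "-0.0782 0.3188 0 0 0 0 -1"

```text
time: 38.6
ee_pos: [0.6104, -0.0334, 0.2858]
ee_rot: [[-0.997, -0.071, -0.001], [-0.071, 0.997, 0.002], [0.001, 0.002, -1.0]]
wrist_force: [-0.6, -0.8, -2.3]
opening: 0.534
finger_force: 61.9
```

Request:
jog_arm --pt "0 0 0.02 0 0 0 -1" --pt "0 0 0.05 0 0 0 -1" --pt "0 0 0.085 0 0 0 -1" --pt "0 0 0.12 0 0 0 -1" --pt "0 0 0.15 0 0 0 -1" --pt "0 0 0.17 0 0 0 -1" --pt "0 0 0.18 0 0 0 -1" --pt "0 0 0.184 0 0 0 -1"

```text
time: 39.27
ee_pos: [0.6091, -0.0376, 0.1463]
ee_rot: [[-0.998, -0.068, -0.004], [-0.068, 0.998, 0.0], [0.004, 0.001, -1.0]]
wrist_force: [-0.3, -0.4, -1.2]
opening: 0.535
finger_force: 61.9
```

Request:
jog_arm --pt "0 0 0 0 0 0 -1" --pt "0 0 0 0 0 0 -1" --pt "0 0 0 0 0 0 -1" --pt "0 0 0 0 0 0 -1" --pt "0 0 0 0 0 0 -1" --pt "0 0 0 0 0 0 -1"

```text
time: 39.77
ee_pos: [0.6108, -0.0374, 0.1494]
ee_rot: [[-0.998, -0.068, 0.001], [-0.068, 0.998, -0.0], [-0.001, -0.0, -1.0]]
wrist_force: [-0.4, 0.4, -2.6]
opening: 0.532
finger_force: 61.9
```

Request:
jog_arm --pt "0 0 0.002 0 0 0 -1" --pt "0 0 0.004 0 0 0 -1" --pt "0 0 0.0055 0 0 0 -1" --pt "0 0 0.0055 0 0 0 -1" --pt "0 0 0.0055 0 0 0 -1" --pt "0 0 0.0055 0 0 0 -1"

```text
time: 40.27
ee_pos: [0.6107, -0.0374, 0.1455]
ee_rot: [[-0.998, -0.068, 0.001], [-0.068, 0.998, -0.0], [-0.001, -0.0, -1.0]]
wrist_force: [-3.6, 0.0, 5.9]
opening: 0.531
finger_force: 62.7
```

Request:
jog_arm --pt "0 0 0 0 0 0 0.3" --pt "0 0 0 0 0 0 0.5" --pt "0 0 0 0 0 0 0.8" --pt "0 0 0 0 0 0 0.8" --pt "0 0 -0.04 0 0 0 1" --pt "0 0 -0.09 0 0 0 1" --pt "0 0 -0.14 0 0 0 1" --pt "0 0 -0.18 0 0 0 1"

```text
time: 40.93
ee_pos: [0.6107, -0.0374, 0.2823]
ee_rot: [[-0.998, -0.068, 0.002], [-0.068, 0.998, -0.0], [-0.002, -0.0, -1.0]]
wrist_force: [0.3, 0.2, 0.6]
opening: 1.001
finger_force: 0.0
```

Request:
jog_arm --pt "0.025 -0.034 0 0 0 0 1" --pt "0.05 -0.068 0 0 0 0 1" --pt "0.075 -0.102 0 0 0 0 1" --pt "0.1 -0.136 0 0 0 0 1" --pt "0.125 -0.17 0 0 0 0 1" --pt "0.15 -0.205 0 0 0 0 1" --pt "0.175 -0.24 0 0 0 0 1" --pt "0.2 -0.274 0 0 0 0 1"

```text
time: 41.6
ee_pos: [0.4737, -0.2538, 0.2795]
ee_rot: [[-0.998, -0.068, 0.0], [-0.068, 0.998, -0.0], [-0.0, -0.0, -1.0]]
wrist_force: [0.9, 0.3, 0.4]
opening: 1.0
finger_force: 0.0
```

Request:
jog_arm --pt "0.025 -0.034 0 0 0 0 1" --pt "0.05 -0.068 0 0 0 0 1" --pt "0.068 -0.093 0 0 0 0 1" --pt "0.0729 -0.0992 0 0 0 0 1" --pt "0.0729 -0.0992 0 0 0 0 1" --pt "0.0729 -0.0992 0 0 0 0 1" --pt "0.0729 -0.0992 0.03 0 0 0 1" --pt "0.0729 -0.0992 0.06 0 0 0 1"

```text
time: 42.27
ee_pos: [0.4271, -0.33, 0.2358]
ee_rot: [[-0.998, -0.069, 0.003], [-0.07, 0.998, -0.002], [-0.003, -0.003, -1.0]]
wrist_force: [0.3, -0.1, -0.9]
opening: 1.005
finger_force: 0.0
```

Request:
jog_arm --pt "0 0 0.03 0 0 0 1" --pt "0 0 0.06 0 0 0 1" --pt "0 0 0.09 0 0 0 1" --pt "0 0 0.11 0 0 0 1" --pt "0 0 0.122 0 0 0 1" --pt "0 0 0.122 0 0 0 1" --pt "0 0 0.122 0 0 0 1" --pt "0 0 0.122 0 0 0 1"

```text
time: 42.93
ee_pos: [0.4263, -0.3307, 0.1444]
ee_rot: [[-0.998, -0.069, 0.001], [-0.069, 0.998, -0.001], [-0.001, -0.001, -1.0]]
wrist_force: [0.1, 0.2, -0.6]
opening: 0.998
finger_force: 0.0
```

Request:
jog_arm --pt "0 0 0 0 0 0 0.3" --pt "0 0 0 0 0 0 0.2" --pt "0 0 0 0 0 0 0.1" --pt "0 0 0 0 0 0 0" --pt "0 0 0 0 0 0 -1" --pt "0 0 0 0 0 0 -1" --pt "0 0 0 0 0 0 -1" --pt "0 0 0 0 0 0 -1"

```text
time: 43.6
ee_pos: [0.4258, -0.3311, 0.1442]
ee_rot: [[-0.998, -0.068, 0.001], [-0.068, 0.998, -0.001], [-0.001, -0.001, -1.0]]
wrist_force: [-1.6, -0.6, 6.4]
opening: 0.55
finger_force: 61.1
```

Request:
jog_arm --pt "0 0 -0.02 0 0 0 -1" --pt "0 0 -0.06 0 0 0 -1" --pt "0 0 -0.1 0 0 0 -1" --pt "0 0 -0.14 0 0 0 -1" --pt "0 0 -0.18 0 0 0 -1" --pt "0 0 -0.2 0 0 0 -1" --pt "-0.0101 0.024 -0.2 0 0 0 -1" --pt "-0.0261 0.062 -0.2 0 0 0 -1"

```text
time: 44.27
ee_pos: [0.4416, -0.2846, 0.2947]
ee_rot: [[-0.998, -0.065, 0.002], [-0.065, 0.998, -0.003], [-0.002, -0.003, -1.0]]
wrist_force: [0.6, 0.5, -0.9]
opening: 0.55
finger_force: 61.8
```

Request:
jog_arm --pt "-0.0185 0.044 0 0 0 0 -1" --pt "-0.037 0.088 0 0 0 0 -1" --pt "-0.0555 0.132 0 0 0 0 -1" --pt "-0.074 0.176 0 0 0 0 -1" --pt "-0.0925 0.22 0 0 0 0 -1" --pt "-0.111 0.264 0 0 0 0 -1" --pt "-0.1295 0.308 0 0 0 0 -1" --pt "-0.144 0.342 0 0 0 0 -1"

```text
time: 44.93
ee_pos: [0.5321, -0.017, 0.2927]
ee_rot: [[-0.998, -0.069, -0.0], [-0.069, 0.998, 0.001], [0.0, 0.001, -1.0]]
wrist_force: [-0.7, -0.5, -1.3]
opening: 0.551
finger_force: 61.8
```

Request:
jog_arm --pt "-0.01 0.024 0 0 0 0 -1" --pt "-0.014 0.0334 0 0 0 0 -1" --pt "-0.014 0.0334 0 0 0 0 -1" --pt "-0.014 0.0334 0 0 0 0 -1" --pt "-0.014 0.0334 0.02 0 0 0 -1" --pt "-0.014 0.0334 0.05 0 0 0 -1" --pt "-0.014 0.0334 0.085 0 0 0 -1" --pt "-0.014 0.0334 0.12 0 0 0 -1"

```text
time: 45.6
ee_pos: [0.5407, 0.0044, 0.2026]
ee_rot: [[-0.998, -0.066, 0.001], [-0.066, 0.998, -0.001], [-0.001, -0.001, -1.0]]
wrist_force: [-0.4, -0.1, -0.5]
opening: 0.548
finger_force: 61.8
```

Request:
jog_arm --pt "0 0 0.03 0 0 0 -1" --pt "0 0 0.05 0 0 0 -1" --pt "0 0 0.06 0 0 0 -1" --pt "0 0 0.064 0 0 0 -1" --pt "0 0 0.064 0 0 0 -1" --pt "0 0 0.064 0 0 0 -1" --pt "0 0 0.064 0 0 0 -1" --pt "0 0 0.064 0 0 0 -1"

```text
time: 46.27
ee_pos: [0.5416, 0.006, 0.1565]
ee_rot: [[-0.998, -0.068, 0.002], [-0.068, 0.998, -0.0], [-0.002, -0.0, -1.0]]
wrist_force: [-0.3, 0.3, -1.4]
opening: 0.546
finger_force: 61.8
```

Request:
jog_arm --pt "0 0 0.002 0 0 0 -1" --pt "0 0 0.004 0 0 0 -1" --pt "0 0 0.0058 0 0 0 -1" --pt "0 0 0.0058 0 0 0 -1" --pt "0 0 0.0058 0 0 0 -1" --pt "0 0 0.0058 0 0 0 -1"

```text
time: 46.77
ee_pos: [0.5414, 0.0062, 0.1521]
ee_rot: [[-0.998, -0.068, 0.002], [-0.068, 0.998, -0.0], [-0.002, -0.0, -1.0]]
wrist_force: [-3.4, -0.4, 8.8]
opening: 0.552
finger_force: 62.8
```

Request:
jog_arm --pt "0 0 0 0 0 0 0.3" --pt "0 0 0 0 0 0 0.5" --pt "0 0 0 0 0 0 0.8" --pt "0 0 0 0 0 0 0.8" --pt "0 0 -0.04 0 0 0 1" --pt "0 0 -0.09 0 0 0 1" --pt "0 0 -0.14 0 0 0 1" --pt "0 0 -0.19 0 0 0 1"

```text
time: 47.43
ee_pos: [0.5402, 0.0062, 0.2943]
ee_rot: [[-0.998, -0.068, -0.001], [-0.068, 0.998, 0.0], [0.001, 0.0, -1.0]]
wrist_force: [0.7, 0.9, 0.0]
opening: 0.999
finger_force: 0.0
```

Request:
jog_arm --pt "0 -0.04 0 0 0 0 1" --pt "0 -0.08 0 0 0 0 1" --pt "0 -0.12 0 0 0 0 1" --pt "0 -0.16 0 0 0 0 1" --pt "0 -0.2 0 0 0 0 1" --pt "0 -0.24 0 0 0 0 1" --pt "0 -0.28 0 0 0 0 1" --pt "0 -0.32 0 0 0 0 1"

```text
time: 48.1
ee_pos: [0.5569, -0.2347, 0.2929]
ee_rot: [[-0.998, -0.068, -0.0], [-0.068, 0.998, 0.0], [0.0, 0.0, -1.0]]
wrist_force: [0.3, -0.2, -0.0]
opening: 1.003
finger_force: 0.0
```

```bash
python3 - <<'E'
from h import *
f=cam('top','t6.png');g=cam('side','s6.png')
a=cv2.resize(f['image'][145:260,240:360],None,fx=3.3,fy=3.3,interpolation=cv2.INTER_CUBIC)
b=cv2.resize(g['image'][125:385,220:380],None,fx=2.3,fy=2.3,interpolation=cv2.INTER_CUBIC)
o=np.zeros((600,800,3),'uint8');o[:a.shape[0],:a.shape[1]]=a;o[:b.shape[0],400:400+b.shape[1]]=b;cv2.imwrite('pics/b6.png',o)
# shift of each object vs first picture (phase correlation free template match)
t0=cv2.imread('pics/t0.png')
for k,(u,v,h) in dict(vase=(281,191,9),tin=(330,180,13),tube=(312,210,13),stamp=(355,219,12),ink=(275,240,12)).items():
    T=cv2.resize(t0[v-h:v+h,u-h:u+h],None,fx=5,fy=5,interpolation=cv2.INTER_CUBIC);I=cv2.resize(f['image'][v-h-5:v+h+5,u-h-5:u+h+5],None,fx=5,fy=5,interpolation=cv2.INTER_CUBIC)
    r=cv2.matchTemplate(I,T,cv2.TM_CCOEFF_NORMED);_,m,_,l=cv2.minMaxLoc(r);print(k,round(m,3),(l[0]-25)/5,(l[1]-25)/5,'px')
E
```

```text
vase 0.983 -1.0 -0.2 px
tin 0.98 -0.6 0.4 px
tube 0.925 -0.4 0.2 px
stamp 0.985 0.0 0.0 px
ink 0.712 0.4 0.2 px
```

View pics/b6.png

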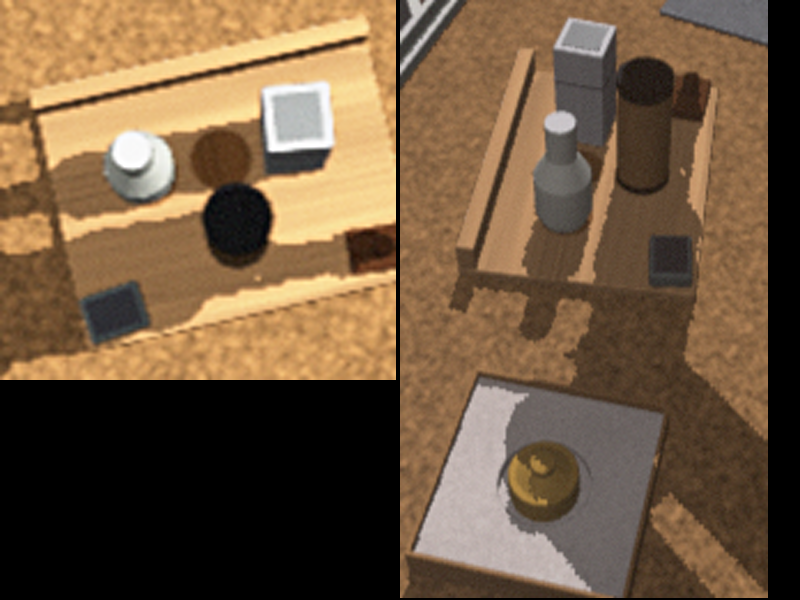

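Vase (131,151), tin (297,122) and tube (238,215) are upright on their spots, each within about 1 px (2 mm) of where it began. The stamp and ink pad are unmoved, and the weight is flat in the recess at right crop (543,480). Handing in.

```bash
python3 -c "
from rig import bot
print(bot.job_done())"
```

```text
the job is handed in; nothing more can be done
None
```

The job is handed in at about 48 s: the paperweight lies flat in the gift box recess, and the vase, tin and tube are back upright within about 2 mm of their original spots, with the stamp and ink pad unmoved; no verdict came back.

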